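Find the box spanner that fits the slab's holding-down nut

ROBOT

A 6-joint arm with a two-finger parallel gripper is mounted at the origin on the work surface. World frame = base frame: x ahead of the robot, y to its left, z up, the work surface at z = 0. Lengths are in mm, angles in rad, forces in N, time in s.
With the tool pointing down it reaches from about 400 to 925 mm from the base axis. Payload 12.5 kg.
Tool frame: the origin (TCP) lies at the very end of the fingers, on their centre line; the grasp point (between the pads) lies 19 mm behind it; z points along the fingers, y is the direction in which the jaws open and shut (so a half turn about z gives the same grasp; the last joint's range is limited). The gripper opens to 95 mm and grips with 3 to 60 N. Pads are 20 mm wide; open, the fingers measure 119 mm over their backs; the gripper's body (75 mm by 180 mm) begins 59 mm behind the grasp point.
Start: joints at [1.006, 0.491, 1.559, -0, 1.092, -0.106], TCP at [276.782, 560.391, 214.661] pointing down, gripper open.
Joint ranges: [-3.1, 3.1], [-0.84, 2.19], [0.05, 2.79], [-1.13, 4.28], [0.06, 2.93], [-2.69, 2.69]. Speed limits (rad/s): [2.22, 2.22, 2.79, 3.14, 3.14, 3.14].

INTERFACE

Orientations are given as [roll, pitch, yaw] about the fixed x, y, z axes, in that order (R = Rz(yaw) Ry(pitch) Rx(roll)).
In Python, from cell import env gives the robot as it stands.
- The arm moves only by the shell command python3 -m pendant 'ROWS'. ROWS is JSON, a list that holds one entry, the list of rows, each a list of 5 numbers: the opening, from 0 (shut) to 1 (fully open), then the shift along the tool's x, y, z in m, then the turn about the tool's z in rad. A call has exactly 8 rows; each row is the pose to reach, as a shift and turn from the pose commanded when the call began, along the tool's axes at that moment; what a row does not reach only later rows make up. A row lasts 1/10 s, in which the tool goes at most 50 mm and 8.59 degrees, less where a joint would pass 70% of its speed; a pose out of reach is approached as far as the arm can. A call with a gripper value outside its range is refused whole. The fingers move at their own pace and stop on an object; the grip force is fixed at half the most. Time passes only in rows, so rows that repeat a pose let the fingers close, or fill a call up. It gives the time, the measured TCP pose, the force and the opening at its end, in the units of the state.
- env.state(): the state, without advancing time (a new reading comes with each control period).
- env.read_camera(name): name is "scene" or "top" or "wrist"; returns a dict with "image" (400x640x3 uint8, blue, green, red), "range_z" (400x640 float32, mm along the optical axis (not along the pixel's ray), 0 where there is no reading), "fx", "fy", "cx", "cy" (pixels), "rvec" (rotation vector, rad) and "tvec" (3), from world to camera coordinates, as OpenCV has them; the wrist camera has in their place "tool_from_camera" (4x4, takes a point from camera to tool coordinates, whose origin is the TCP and whose axes are the flange's). Camera axes: x right, y down, z forward; pixel columns grow to the right and rows downward; lengths in mm; the calibration is good to about 2 mm. The wrist camera is an equidistant fisheye: a pixel r from the principal point sees the ray r / f radians off the axis. A picture is of the moment at which its call begins: read the wrist's pose just before it.
- env.job_done(): hands the job in, once; it reports no verdict.
The state is a dict: "t": time; "joints": joint angles; "qvel": joint speeds; "tau": joint torques, N m; "eef_pos": TCP position; "tcp_rot": TCP orientation; "ft_force": force on the tool from outside, world axes, zero at the start; "moment": the same for the moment, N m; "opening": opening from 0.0 (shut) to 1.0 (fully open).
Only numpy, scipy, OpenCV 4.12 (cv2) and the standard library are available. Lean on these libraries where they do the work, as an engineer would, in place of code of your own. Each camera call takes 0.05 s, during which the arm holds its last target. There are 200 camera calls.

TASK

Find the box spanner that fits the hex nut holding down the carved slab by trying them mouth down on the nut, the smallest first; stand that one, which proves too small, back upright, mouth down, in its own hole in the holder row, let it go, and try the next size up. Finish while still holding the spanner that fits upright in the gripper, pushed fully down over the nut onto the washer plate; leave the large spanner in its hole and the chisel, gouge and other things around where they lie.

Things in the scene. Friction and masses are not known exactly. Their poses are not given: they have to be found in the camera images.
- nut: fixed hex nut on the bolt through the slab: 30 mm across flats, 18 mm high (top 3 mm step in to 27.5); the bolt end, 18 mm in diameter, stands 6 mm above it. It sits on a 76 mm square steel washer plate. Origin: centre of the nut's underside, level with the plate's top, 50 mm above the bench; z up; flats face its x axis and every 60 degrees on. It does not turn
- slab: carved wooden slab 280 x 200 x 45 mm, fixed flat to the bench, with a fan of carved grooves. Origin: centre of its underside; x along its 280 mm length; the nut is 70 mm from the centre towards its -x end
- spanner_small: loose steel box spanner, about .25 kg, mouth down in its well: hex cup 42 mm tall (hollow 36, bore 25 mm across flats; outside 34 across flats, 39 across corners), then solid hex shank 24 mm across flats to the top at 105 mm (last 4 mm: 21). Origin: centre of the mouth plane; z its axis, up; all flats face its x axis and every 60 degrees on. Smallest; stops on top of the nut
- spanner_medium: loose steel box spanner, about .33 kg, mouth down in its well: hex cup 42 mm tall (hollow 36, bore 32.4 mm across flats; outside 41.4 across flats, 48 across corners), then solid hex shank 24 mm across flats to the top at 115 mm (last 4 mm: 21). Origin: centre of the mouth plane; z its axis, up; all flats face its x axis and every 60 degrees on. Fits; only within 9 degrees of the nut's flats
- spanner_large: loose steel box spanner, about .42 kg, mouth down in its well: hex cup 42 mm tall (hollow 36, bore 40 mm across flats; outside 49 across flats, 57 across corners), then solid hex shank 24 mm across flats to the top at 125 mm (last 4 mm: 21). Origin: centre of the mouth plane; z its axis, up; all flats face its x axis and every 60 degrees on. Largest; spins loosely on the nut
- well_small: fixed wooden holder block 80 x 80 x 50 mm, one of three in a row (85 mm apart along their y axis, in any order) on an 8 mm board, with an upright round hole 43 mm in diameter, 40 mm deep, chamfered 2 mm: home of the small spanner. Origin: centre of the block's underside (8 mm above the bench), on the hole's axis; z up; hole floor at z = 10 mm, mouth at 50 mm
- well_medium: fixed wooden holder block 80 x 80 x 50 mm, one of three in a row (85 mm apart along their y axis, in any order) on an 8 mm board, with an upright round hole 52 mm in diameter, 40 mm deep, chamfered 2 mm: home of the medium spanner. Origin: centre of the block's underside (8 mm above the bench), on the hole's axis; z up; hole floor at z = 10 mm, mouth at 50 mm
- well_large: fixed wooden holder block 80 x 80 x 50 mm, one of three in a row (85 mm apart along their y axis, in any order) on an 8 mm board, with an upright round hole 61 mm in diameter, 40 mm deep, chamfered 2 mm: home of the large spanner. Origin: centre of the block's underside (8 mm above the bench), on the hole's axis; z up; hole floor at z = 10 mm, mouth at 50 mm
- chisel: bystander, loose, to be left alone: wood-handled chisel 200 mm long, 26 mm wide, 24 mm high, lying on the bench between slab and holder row; origin under its middle, x along it
- gouge: bystander, loose, to be left alone: small wood-handled gouge 150 mm long, 26 mm wide, 24 mm high, lying across the slab's far end; origin under its middle, x along it
- sanding_block: bystander, loose, to be left alone: cork sanding block 90 x 45 x 30 mm on the bench; origin under its centre
- glue: bystander, loose, to be left alone: white glue bottle, 56 mm in diameter, 150 mm tall, standing at the bench's side; origin under its centre
- offcut: bystander, loose, to be left alone: wooden offcut 120 x 70 x 28 mm at the bench's side; origin under its centre
Things that resemble listed ones, but are neither listed nor needed, are in the scene too. Leave any pink or purple look-alike of the spanner_small alone.

How it is judged (in metres and radians):
On the way, in this order (a step that is already met when the one before it is completed fails the run):
1. the small spanner, held by the gripper, is set mouth down on the nut, roughly centred and upright, and touches it (contact force between spanner_small and nut above 0.3 N and contact force between the fingers and spanner_small above 1 N and horizontal distance between spanner_small and nut below 0.01 m and z of spanner_small in the frame of nut below 0.026 m and angle between spanner_small's own z axis and vertical below 0.2 rad), for 0.1 s.
2. the small spanner stands upright on the floor of its own hole again, let go (horizontal distance between spanner_small and well_small below 0.008 m and z of spanner_small in the frame of well_small below 0.015 m and angle between spanner_small's own z axis and vertical below 0.12 rad and contact force between the fingers and spanner_small below 0.05 N), for 0.2 s.
At the end, for the whole second after the job is handed in: Middle spanner held (over 2 N), still, on the nut: axes within 4 mm, mouth within 3 mm of the washer plate, within 5 degrees of upright. Small and large spanners in their own holes (8 mm of the axis, 5 mm of the floor, 7 degrees), not touched (all of step 2 and horizontal distance between spanner_medium and nut below 0.004 m and z of spanner_medium in the frame of nut below 0.003 m and angle between spanner_medium's own z axis and vertical below 0.09 rad and contact force between the fingers and spanner_medium above 2 N and linear speed of spanner_medium below 0.02 m/s and horizontal distance between spanner_large and well_large below 0.008 m and z of spanner_large in the frame of well_large below 0.015 m and angle between spanner_large's own z axis and vertical below 0.12 rad and contact force between the fingers and spanner_large below 0.05 N); the arm keeps its last pose, push and grip.
It fails at once if a bystander is moved more than 30 mm (distance of any of chisel, gouge, sanding_block, glue, offcut from where it was at the start of the episode above 0.03 m).
It fails at once if the large spanner is taken out of its hole (z of spanner_large in the frame of well_large above 0.03 m).
It also fails if it takes over 64 s, if anything falls off the work surface, if the arm or the gripper's body presses on something with over 40 N, if the wrist force passes 120 N, or if a joint passes its speed limit or range.

## Working session

There is one attempt and no reset: what is moved stays moved. The work goes in short steps, Python scripts to look and compute and a shell command to move; the robot and the scene stay as the last step left them, time stands still between calls to the robot, and variables do not carry over. Pictures are saved under pics/ and viewed, about 8 in all and at most 12, crops included, and the job is handed in when it is done.

```bash
mkdir -p pics; ls; cat > h.py <<'E'
from cell import env
import cv2, numpy as np
def snap(name, save=True):
    s=env.state(); d=env.read_camera(name); d['state']=s
    return d
def world(d,u,v,z=None):
    """pixel->world for scene/top; uses depth or given height plane"""
    R=cv2.Rodrigues(np.array(d['rvec'],float))[0]; t=np.array(d['tvec'],float).ravel()
    ray=np.array([(u-d['cx'])/d['fx'],(v-d['cy'])/d['fy'],1.])
    c=-R.T@t; r=R.T@ray
    if z is None:
        k=d['range_z'][int(round(v)),int(round(u))]
    else: k=(z-c[2])/r[2]
    return c+k*r
def cloud(d):
    R=cv2.Rodrigues(np.array(d['rvec'],float))[0]; t=np.array(d['tvec'],float).ravel()
    v,u=np.mgrid[0:400,0:640]; k=d['range_z']
    P=np.stack([(u-d['cx'])/d['fx']*k,(v-d['cy'])/d['fy']*k,k],-1)
    return (P-t)@R
E
python3 - <<'E'
from h import *
print(env.state())
for n in ('top','scene'):
    d=snap(n); cv2.imwrite(f'pics/{n}0.png',cv2.resize(d['image'],(800,500)) if 0 else d['image'])
    np.savez(n+'0.npz',**{k:v for k,v in d.items() if k!='state'})
E
```

```text
pics
{'t': 0.0, 'joints': array([ 1.00639115e+00,  4.91539403e-01,  1.55943626e+00, -8.98200380e-06,
        1.09166417e+00, -1.05613751e-01]), 'qvel': array([ 0.00081358,  0.00058053,  0.00049653, -0.00092393,  0.00146403,
        0.00177078]), 'tau': array([-1.82614363e-03, -6.12641287e+01, -2.58174294e+01,  6.91438140e-02,
        4.83580597e-02, -9.28591339e-05]), 'eef_pos': array([276.65696515, 560.17899618, 214.07880482]), 'tcp_rot': array([-3.14055047e+00, -1.02468770e-04,  2.68280532e+00]), 'ft_force': array([-0.7305289 , -0.81217643,  0.21293888]), 'moment': array([-0.0253918 , -0.00869793, -0.04496417]), 'opening': 1.0003219543177126}
```

View pics/top0.png

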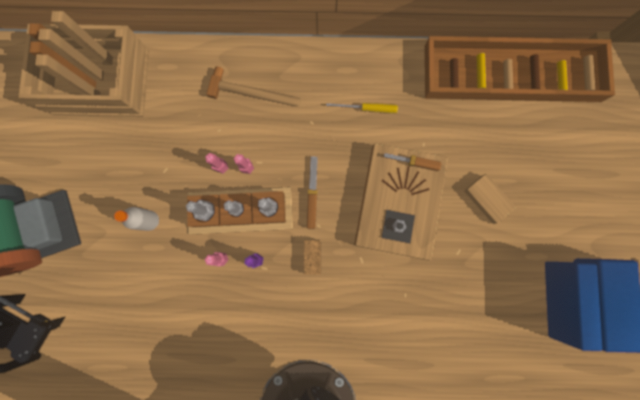

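View pics/scene0.png

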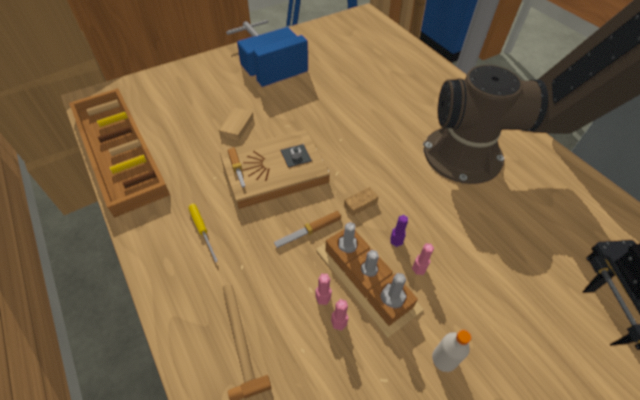

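The top view shows the holder row at about (201..268, 207) and the nut at (400,226). The pink and purple look-alikes stand beside the row. Next I'll take heights and enlarge the crops.

```bash
python3 - <<'E'
from h import *
d=dict(np.load('top0.npz')); P=cloud(d)
for n,(u0,u1,v0,v1) in dict(a=(186,216,190,225),b=(219,249,190,225),c=(252,285,190,225)).items():
    Q=P[v0:v1,u0:u1].reshape(-1,3); z=np.percentile(Q[:,2],99.5); m=Q[:,2]>z-6
    print(n,'top z',z.round(1),m.sum(),Q[m].mean(0).round(1))
print('nut',world(d,400,226,68).round(1), P[226,400].round(1), 'gsd',d['fx'],np.linalg.norm(P[226,401]-P[226,400]))
Q=P[200:255,375:425].reshape(-1,3); m=(Q[:,2]>62); print('nut pts',m.sum(),Q[m].mean(0).round(1),Q[m].max(0).round(1),Q[m].min(0).round(1))
# block tops, plate
m=(P[...,2]>52)&(P[...,2]<64)&(np.mgrid[0:400,0:640][1]>180)&(np.mgrid[0:400,0:640][1]<290)&(np.mgrid[0:400,0:640][0]>180)&(np.mgrid[0:400,0:640][0]<235)
print('blocks',cv2.minAreaRect(P[m][:,:2].astype(np.float32)), np.median(P[m][:,2]))
a=cv2.resize(d['image'][185:230,180:295],None,fx=6,fy=6,interpolation=2)
b=cv2.resize(d['image'][200:255,370:425],None,fx=5,fy=5,interpolation=2)
c=np.zeros((a.shape[0]+b.shape[0],a.shape[1],3),np.uint8); c[:a.shape[0]]=a; c[a.shape[0]:,:b.shape[1]]=b
cv2.imwrite('pics/crop1.png',c)
E
```

```text
a top z 145.7 76 [503.2 263.9 198.9]
b top z 126.0 70 [509.  183.4 185.3]
c top z 1000.2 7 [ 420.5  -28.3 1000.2]
nut [ 479.7 -225.5   68. ] [ 479.1 -223.5   77.6] gsd 364.8047471186222 4.007437988127145
nut pts 127 [ 476.3 -214.7  113.1] [ 495.2  -28.3 1000.2] [ 420.5 -239.5   62.4]
blocks ((515.6210327148438, 199.82969665527344), (80.64802551269531, 249.44261169433594), 4.3336687088012695) 57.662801762987144
```

View pics/crop1.png

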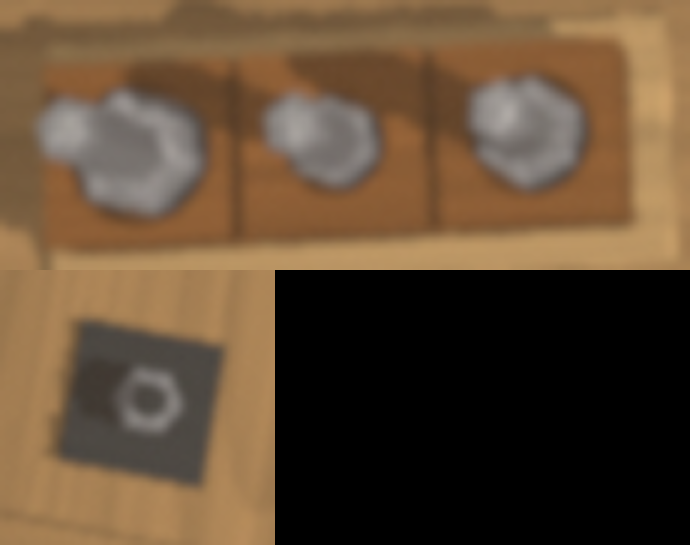

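In the crop, the right-hand spanner is medium (535,130), the centre one is small (320,140), and the large one is on the left (140,150). The blocks fit gives well_small at about (516,200), with the row tilted 4.3°. The nut is at about (480,-225). I'll move above the small one and look.

```bash
cat >> h.py <<'E'
from scipy.spatial.transform import Rotation as Ro
def delta(x,y,z,yaw=None,mod=60):
    """shift in tool axes (m) and turn to a target pose; yaw deg, modulo mod (nearest)"""
    s=env.state(); R=Ro.from_euler('xyz',s['tcp_rot']).as_matrix(); p=s['eef_pos']
    dl=R.T@(np.array([x,y,z])-p)/1000
    w=0 if yaw is None else -np.radians((yaw-np.degrees(s['tcp_rot'][2])+mod/2)%mod-mod/2)
    print('at',p.round(1),np.degrees(s['tcp_rot']).round(2),'j',s['joints'].round(2),'t',round(s['t'],2),'-> shift',dl.round(4),'turn',round(w,4))
def wproj(d,X):
    """world points -> wrist pixels"""
    s=d['state']; R=Ro.from_euler('xyz',s['tcp_rot']).as_matrix(); T=np.array(d['tool_from_camera'],float)
    q=((np.atleast_2d(X)-s['eef_pos'])@R-T[:3,3])@T[:3,:3]
    th=np.arctan2(np.hypot(q[:,0],q[:,1]),q[:,2]); ph=np.arctan2(q[:,1],q[:,0])
    return np.c_[d['cx']+d['fx']*th*np.cos(ph),d['cy']+d['fy']*th*np.sin(ph)]
def wworld(d,u,v,z):
    """wrist pixel -> world point on plane z"""
    s=d['state']; R=Ro.from_euler('xyz',s['tcp_rot']).as_matrix(); T=np.array(d['tool_from_camera'],float)
    a,b=(u-d['cx'])/d['fx'],(v-d['cy'])/d['fy']; th=np.hypot(a,b)
    r=R@T[:3,:3]@np.array([np.sin(th)*a/th,np.sin(th)*b/th,np.cos(th)]); c=R@T[:3,3]+s['eef_pos']
    return c+(z-c[2])/r[2]*r
E
python3 - <<'E'
from h import *
d=snap('wrist'); print(np.round(d['tool_from_camera'],3),d['fx'],d['fy'],d['cx'],d['cy'])
delta(516,200,260,150)
E
```

```text
[[ 1.00000e-03 -9.55000e-01 -2.97000e-01  8.41470e+01]
 [ 1.00000e+00  1.00000e-03  1.00000e-03 -1.40000e-02]
 [-1.00000e-03 -2.97000e-01  9.55000e-01 -1.71364e+02]
 [ 0.00000e+00  0.00000e+00  0.00000e+00  1.00000e+00]] 309.70691628693146 309.70691628693146 318.18687982056974 197.26095856640325
at [276.7 560.2 214.2] [-179.95   -0.    153.71] j [ 1.01  0.49  1.56 -0.    1.09 -0.11] t 0.15 -> shift [-0.3741 -0.217  -0.0457] turn 0.0648
```

```bash
python3 -m pendant '[[[1,-0.03,-0.02,-0.0457,0.06],[1,-0.075,-0.043,-0.0457,0.06],[1,-0.12,-0.069,-0.0457,0.06],[1,-0.165,-0.095,-0.0457,0.06],[1,-0.21,-0.12,-0.0457,0.06],[1,-0.25,-0.144,-0.0457,0.06],[1,-0.29,-0.167,-0.0457,0.06],[1,-0.33,-0.19,-0.0457,0.06]]]'
python3 -m pendant '[[[1,-0.044,-0.027,0,0],[1,-0.044,-0.027,0,0],[1,-0.044,-0.027,0,0],[1,-0.044,-0.027,0,0],[1,-0.044,-0.027,0,0],[1,-0.044,-0.027,0,0],[1,-0.044,-0.027,0,0],[1,-0.044,-0.027,0,0]]]'
python3 - <<'E'
from h import *
delta(516,200,260,150)
d=snap('wrist'); im=d['image']
for n,p in dict(S=(515.6,199.8),M=(522,115),L=(509.2,284.6)).items():
    print(n,wproj(d,[[*p,58],[*p,123]]).round(0).tolist())
cv2.imwrite('pics/w1.png',im); np.save('w1.npy',d,allow_pickle=True)
E
```

```text
t: 0.95
eef_pos: [489.1, 242.2, 260.3]
tcp_rot: [3.141, -0.0, 2.623]
ft_force: [1.2, 0.0, -0.4]
opening: 1.001
t: 1.75
eef_pos: [512.9, 199.3, 260.4]
tcp_rot: [3.141, -0.0, 2.624]
ft_force: [0.3, -1.0, -0.4]
opening: 0.996
at [512.9 199.3 260.4] [179.99  -0.   150.32] j [ 0.25  0.34  1.68  0.    1.12 -0.8 ] t 1.75 -> shift [-0.0023  0.0021  0.0004] turn 0.0056
S [[319.0, 174.0], [320.0, 188.0]]
M [[265.0, 210.0], [255.0, 230.0]]
L [[377.0, 137.0], [389.0, 143.0]]
```

View pics/w1.png

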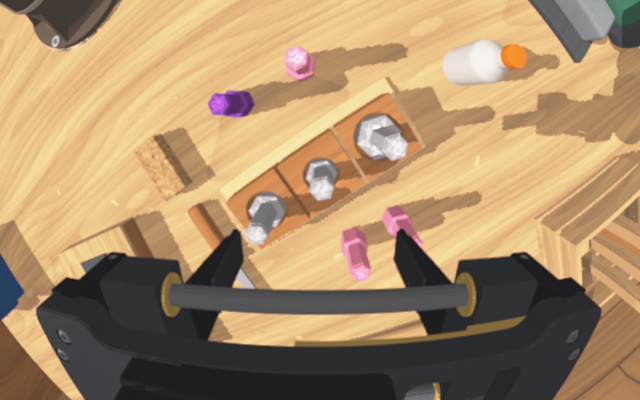

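The wrist view shows the spanners at medium (263,215), small (320,178) and large (380,138), matching my projections. The pink pieces stand near the row at (355,250) and (400,222). I'll enlarge it to read the hex angles.

```bash
python3 - <<'E'
from h import *
d=np.load('w1.npy',allow_pickle=True).item()
a=cv2.resize(d['image'][185:250,235:295],None,fx=6.6,fy=6.6,interpolation=2)
b=cv2.resize(d['image'][150:210,290:350],None,fx=6.6,fy=6.6,interpolation=2)
c=np.zeros((430,792,3),np.uint8); c[:a.shape[0],:396]=a; c[:b.shape[0],396:396+b.shape[1]]=b
cv2.imwrite('pics/w1c.png',c)
r=d.get('range_z'); print(None if r is None else r[178,320])
for p in ([320,195],[258,238]): print(wworld(d,*p,123))
E
```

```text
320.23923
[522.27493386 196.56078674 123.        ]
[531.59761084 112.24172966 123.        ]
```

View pics/w1c.png

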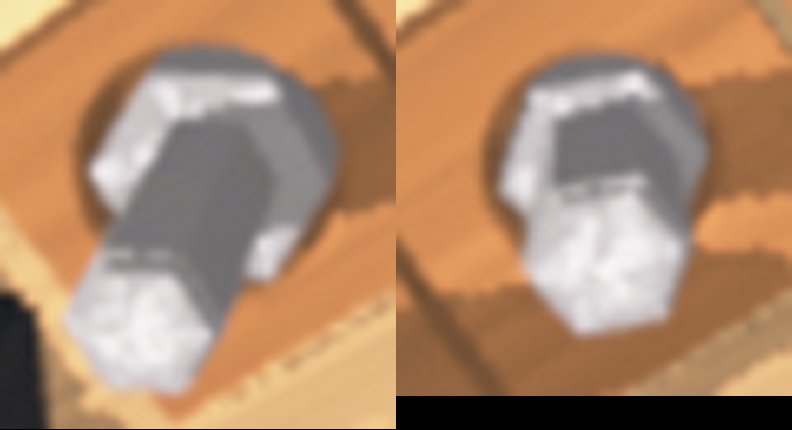

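Hexagon vertices can be read in the enlargement: small top centre (607,256), medium top centre (140,320). I'll convert them to angles.

```bash
python3 - <<'E'
from h import *
d=np.load('w1.npy',allow_pickle=True).item()
def fit(n,pts,u0,v0,cx0,z):
    W=np.array([wworld(d,u0+(x-cx0)/6.6-.42,v0+y/6.6-.42,z)[:2] for x,y in pts])
    c=W.mean(0); q=W-c; a=np.arctan2(q[:,1],q[:,0]); f=np.angle(np.mean(np.exp(6j*a)))/6
    print(n,c.round(1),'R',np.hypot(*q.T).round(1),'corner deg',(np.degrees(a)%60).round(1),'flat yaw mod60',np.degrees(f)%60+30)
fit('small',[(545,195),(640,190),(688,240),(667,320),(582,333),(524,260)],290,150,396,123)
fit('med',[(110,260),(175,265),(212,333),(187,385),(118,385),(68,318)],235,185,0,133)
for n,u0,v0,c0,z,p in (('small cup edge',290,150,396,60,[(535,90),(650,80)]),('med cup edge',235,185,0,60,[(155,75),(275,85)]),('med cup 2',235,185,0,60,[(155,75),(92,168)])):
    a,b=[wworld(d,u0+(x-c0)/6.6,v0+y/6.6,z)[:2] for x,y in p]; e=b-a
    print(n,np.hypot(*e).round(1),np.degrees(np.arctan2(e[1],e[0]))%60, 'flat normal', (np.degrees(np.arctan2(e[1],e[0]))+90)%60)
delta(519,199,85,150)
E
```

```text
small [517.  201.5] R [14.  11.9 12.9 14.  13.2 13.2] corner deg [14.8  5.6 12.6 12.5 12.5  2.7] flat yaw mod60 40.235162943942015
med [523.7 117.7] R [12.3 12.  11.1 12.4 12.2 12.8] corner deg [53.8  1.9 53.8  0.7  4.3 55.9] flat yaw mod60 88.38728734285483
small cup edge 21.3 5.449485407208016 flat normal 35.449485407208016
med cup edge 23.5 55.42651198472087 flat normal 25.42651198472086
med cup 2 23.6 54.394481609141266 flat normal 24.394481609141266
at [513.  199.2 260.4] [179.99   0.   150.31] j [ 0.25  0.34  1.68  0.    1.12 -0.8 ] t 1.8 -> shift [-0.0053  0.0028  0.1754] turn 0.0054
```

```bash
python3 - <<'E'
from h import *
delta(516.5,200.7,88,128.5)
E
python3 -m pendant '[[[1,-0.003,0.0005,0.03,0.12],[1,-0.003,0.0005,0.06,0.25],[1,-0.003,0.0005,0.10,0.38],[1,-0.003,0.0005,0.13,0.38],[1,-0.003,0.0005,0.15,0.38],[1,-0.003,0.0005,0.172,0.38],[1,-0.003,0.0005,0.172,0.38],[0.5,-0.003,0.0005,0.172,0.38]]]'
python3 - <<'E'
from h import *
delta(516.5,200.7,88,128.5)
E
```

```text
at [513.  199.2 260.4] [179.99   0.   150.31] j [ 0.25  0.34  1.68  0.    1.12 -0.8 ] t 1.8 -> shift [-0.0023  0.003   0.1724] turn 0.3806
t: 2.6
eef_pos: [516.2, 197.9, 88.6]
tcp_rot: [-3.141, -0.0, 2.243]
ft_force: [-0.1, -0.3, 0.1]
opening: 0.958
at [516.2 197.9  88.6] [-1.7999e+02 -1.0000e-02  1.2851e+02] j [ 0.25  0.55  1.86  0.    0.73 -0.43] t 2.6 -> shift [0.002  0.002  0.0006] turn 0.0001
```

```bash
python3 -m pendant '[[[0.5,0.002,0.002,0,0],[0.4,0.002,0.002,0,0],[0,0.002,0.002,0,0],[0,0.002,0.002,0,0],[0,0.002,0.002,0,0],[0,0.002,0.002,0,0],[0,0.002,0.002,0,0],[0,0.002,0.002,0,0]]]'
python3 - <<'E'
from h import *
s=env.state(); print(s['opening']*95,s['ft_force'].round(1),s['moment'].round(2)); delta(516.5,200.7,88,128.5)
E
```

```text
t: 3.4
eef_pos: [516.3, 200.6, 88.3]
tcp_rot: [-3.142, -0.0, 2.243]
ft_force: [0.2, 0.4, -0.5]
opening: 0.297
28.213060122950893 [ 0.2  0.4 -0.5] [-0.06  0.04 -0.02]
at [516.3 200.6  88.3] [-1.800e+02 -1.000e-02  1.285e+02] j [ 0.25  0.55  1.86  0.    0.73 -0.42] t 3.4 -> shift [-0.      0.0002  0.0003] turn 0.0
```

```bash
python3 -m pendant '[[[0,0,0,0,0],[0,0,0,0,0],[0,0,0,0,0],[0,0,0,0,0],[0,0,0,0,0],[0,0,0,0,0],[0,0,0,0,0],[0,0,0,0,0]]]'
python3 - <<'E'
from h import *
s=env.state(); print(s['opening']*95,s['ft_force'].round(1),s['moment'].round(2)); delta(516.5,200.7,88,128.5)
E
```

```text
t: 4.2
eef_pos: [516.4, 200.6, 88.3]
tcp_rot: [3.142, -0.0, 2.243]
ft_force: [0.5, 0.3, -1.9]
opening: 0.253
24.06060079837882 [ 0.5  0.3 -1.9] [-0.03 -0.13 -0.  ]
at [516.4 200.6  88.3] [180.   -0.  128.5] j [ 0.25  0.55  1.86  0.    0.73 -0.42] t 4.2 -> shift [0.     0.0002 0.0003] turn 0.0
```

```bash
python3 -m pendant '[[[0,0,0,-0.01,0],[0,0,0,-0.03,0],[0,0,0,-0.06,0],[0,0,0,-0.09,0],[0,0,0,-0.12,0],[0,0,0,-0.14,0],[0,0,0,-0.15,0],[0,0,0,-0.15,0]]]'
python3 -m pendant '[[[0,-0.008,-0.006,0,0],[0,-0.024,-0.019,0,0],[0,-0.05,-0.04,0,0],[0,-0.08,-0.063,0,0],[0,-0.11,-0.087,0,0],[0,-0.14,-0.111,0,0],[0,-0.17,-0.135,0,0],[0,-0.196,-0.156,0,0]]]'
python3 -m pendant '[[[0,-0.03,-0.024,0,0],[0,-0.06,-0.048,0,0],[0,-0.09,-0.071,0,0],[0,-0.12,-0.095,0,0],[0,-0.145,-0.115,0,0],[0,-0.165,-0.131,0,0],[0,-0.176,-0.139,0,0],[0,-0.176,-0.139,0,0]]]'
python3 - <<'E'
from h import *
s=env.state(); print(s['opening']*95,s['ft_force'].round(1)); delta(517,-275,238,128.5)
d=snap('wrist'); np.save('w2.npy',d,allow_pickle=True)
u,v=wproj(d,[[480,-225,68]])[0]; print(u,v)
a,b=int(u)-45,int(v)-45
im=d['image'].copy()
c=np.zeros((600,800,3),np.uint8); c[:540,:540]=cv2.resize(im[max(b,0):max(b,0)+90,a:a+90],(540,540),interpolation=2); c[:160,544:]=cv2.resize(im,(256,160)); 
m=wproj(d,[s['eef_pos']+[0,0,-68]])[0]; print('crop org',a,max(b,0),'mouth px',m)
cr=cv2.resize(im[int(m[1])-60:int(m[1])+40,int(m[0])-40:int(m[0])+40],(256,320),interpolation=2); c[200:520,544:800]=cr
cv2.imwrite('pics/w2.png',c)
E
```

```text
t: 5.0
eef_pos: [516.5, 200.7, 239.6]
tcp_rot: [3.14, 0.001, 2.243]
ft_force: [-0.4, -0.3, -3.5]
opening: 0.251
t: 5.8
eef_pos: [515.3, -52.2, 237.0]
tcp_rot: [-3.14, -0.002, 2.242]
ft_force: [-0.2, 0.5, -3.1]
opening: 0.256
t: 6.6
eef_pos: [516.4, -275.5, 237.0]
tcp_rot: [-3.141, -0.002, 2.241]
ft_force: [-0.8, 0.5, -3.3]
opening: 0.252
23.957269829662437 [-0.8  0.5 -3.3]
at [ 516.4 -275.5  237. ] [-1.7997e+02 -1.0000e-01  1.2839e+02] j [-0.6   0.41  1.63 -0.    1.1  -1.27] t 6.6 -> shift [ 0.0001  0.0008 -0.001 ] turn -0.0019
320.53035126930064 124.11199464960173
crop org 275 79 mouth px [317.75948811 208.78205949]
```

View pics/w2.png

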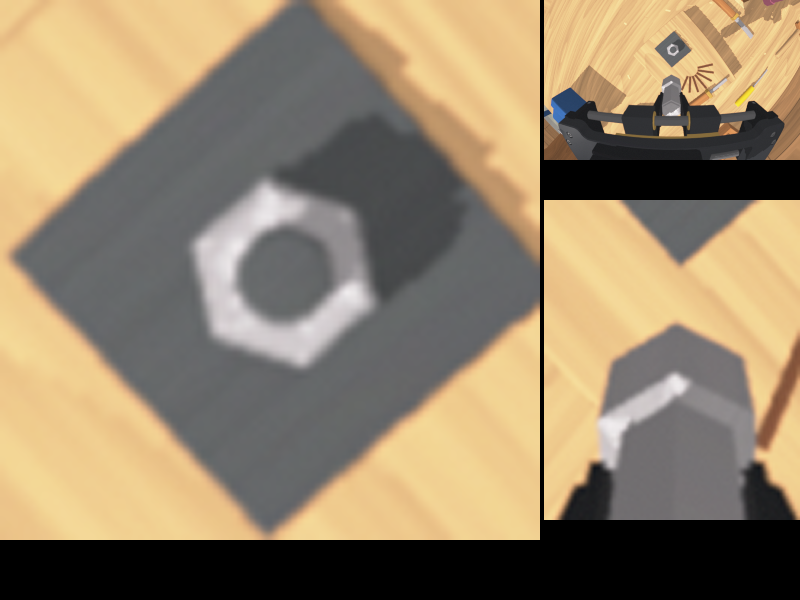

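The nut's hexagon vertices are read in the crop, with the bolt top at (285,273). The held spanner's mouth corner is at (678,325), and its cup's left and right edges are visible. Computing the nut position, its flats and the in-hand offset.

```bash
python3 - <<'E'
from h import *
d=np.load('w2.npy',allow_pickle=True).item()
W=lambda x,y,z:wworld(d,275+x/6-.42,79+y/6-.42,z)[:2]
for z in (65,62):
    Q=np.array([W(*p,z) for p in [(192,243),(268,182),(350,207),(375,302),(303,367),(212,335)]]); c=Q.mean(0);q=Q-c
    a=np.arctan2(q[:,1],q[:,0]); print(z,c.round(1),np.hypot(*q.T).round(1),(np.degrees(a)%60).round(1),'flat',(np.degrees(np.angle(np.mean(np.exp(6j*a)))/6)+30)%60)
print('bolt',W(285,273,74).round(1))
pl=np.array([W(*p,50) for p in [(12,257),(298,-2),(540,298),(268,535)]]); print('plate',pl.mean(0).round(1),np.degrees(np.arctan2(*(pl[1]-pl[0])[::-1]))%90)
s=d['state'];R=Ro.from_euler('xyz',s['tcp_rot']).as_matrix()
for n,(x,y),h in (('mouth corner',(678,325),68.5),('m left',(611,360),68.5),('m right',(743,357),68.5),('cuptop corner',(678,378),26.5)):
    w=wworld(d,277+(x-544)/3.2,148+(y-200)/3.2,s['eef_pos'][2]-h); print(n,(R.T@(w-s['eef_pos'])).round(1))
E
```

```text
65 [ 481.2 -224.2] [17.6 17.  17.2 17.7 18.  17.5] [20.2 18.  23.6 20.8 20.2 19.8] flat 50.43128783774051
62 [ 481.3 -224.3] [17.8 17.2 17.4 17.9 18.1 17.7] [20.2 18.  23.6 20.8 20.2 19.8] flat 50.43128783774053
bolt [ 481.  -223.7]
plate [ 481.2 -225.1] 80.50629924534483
mouth corner [18.2  0.9 68.5]
m left [  9.  -16.1  68.5]
m right [ 9.8 17.4 68.5]
cuptop corner [18.2  0.8 26.5]
```

```bash
python3 - <<'E'
from h import *
delta(480,-223.8,150,128.5)
E
```

```text
at [ 516.5 -274.3  237.2] [-1.7998e+02 -1.2000e-01  1.2844e+02] j [-0.6   0.41  1.63  0.    1.1  -1.27] t 6.65 -> shift [0.0621 0.0028 0.0874] turn -0.0011
```

```bash
python3 -m pendant '[[[0,0.02,0.001,0,0],[0,0.045,0.002,0,0],[0,0.062,0.0028,0,0],[0,0.062,0.0028,0.03,0],[0,0.062,0.0028,0.06,0],[0,0.062,0.0028,0.08,0],[0,0.062,0.0028,0.087,0],[0,0.062,0.0028,0.087,0]]]'
python3 -m pendant '[[[0,0,0,0.003,0],[0,0,0,0.006,0],[0,0,0,0.008,0],[0,0,0,0.01,0],[0,0,0,0.0115,0],[0,0,0,0.0125,0],[0,0,0,0.0135,0],[0,0,0,0.0135,0]]]'
python3 - <<'E'
from h import *
s=env.state(); print(s['opening']*95,s['ft_force'].round(1),s['moment'].round(2)); delta(480,-223.8,136,128.5)
E
```

```text
t: 7.45
eef_pos: [480.5, -223.0, 150.8]
tcp_rot: [-3.141, -0.002, 2.244]
ft_force: [-0.4, -0.6, -3.2]
opening: 0.253
t: 8.25
eef_pos: [480.8, -224.0, 138.2]
tcp_rot: [3.141, 0.0, 2.243]
ft_force: [-0.9, 0.5, 1.8]
opening: 0.255
24.200355981261826 [-0.9  0.5  1.8] [0.03 0.3  0.05]
at [ 480.8 -224.   138.2] [1.7999e+02 3.0000e-02 1.2851e+02] j [-0.56  0.45  1.87  0.    0.81 -1.23] t 8.25 -> shift [ 0.0007 -0.0005  0.0022] turn 0.0001
```

```bash
python3 -m pendant '[[[0,0,0,0.0005,0],[0,0,0,0.001,0],[0,0,0,0.0015,0],[0,0,0,0.0015,0],[0,0,0,0.0015,0],[0,0,0,0.0015,0],[0,0,0,0.0015,0],[0,0,0,0.0015,0]]]'
python3 - <<'E'
from h import *
s=env.state(); print(s['opening']*95,s['ft_force'].round(1),s['moment'].round(2)); delta(516.4,200.6,245,128.5)
E
```

```text
t: 9.05
eef_pos: [481.2, -224.2, 138.0]
tcp_rot: [3.141, 0.002, 2.243]
ft_force: [-3.2, 2.3, 17.2]
opening: 0.252
23.957588009595753 [-3.2  2.3 17.2] [0.43 0.86 0.08]
at [ 481.2 -224.2  138. ] [1.7995e+02 1.4000e-01 1.2852e+02] j [-0.56  0.45  1.88 -0.    0.81 -1.23] t 9.05 -> shift [ 0.3102  0.2922 -0.1075] turn 0.0004
```

Contact is firm, about 20 N with the mouth at nut-top height, so the small spanner is too small as expected. Taking it back.

```bash
python3 -m pendant '[[[0,0,0,-0.01,0],[0,0,0,-0.03,0],[0,0,0,-0.06,0],[0,0.008,0.007,-0.09,0],[0,0.024,0.022,-0.107,0],[0,0.046,0.043,-0.107,0],[0,0.07,0.066,-0.107,0],[0,0.094,0.089,-0.107,0]]]'
python3 -m pendant '[[[0,0.024,0.023,0,0],[0,0.048,0.045,0,0],[0,0.072,0.068,0,0],[0,0.096,0.09,0,0],[0,0.12,0.113,0,0],[0,0.144,0.136,0,0],[0,0.168,0.158,0,0],[0,0.188,0.177,0,0]]]'
python3 - <<'E'
from h import *
s=env.state(); print(s['opening']*95,s['ft_force'].round(1)); delta(516.4,200.6,245,128.5)
E
```

```text
t: 9.85
eef_pos: [491.6, -93.8, 243.6]
tcp_rot: [3.141, 0.0, 2.242]
ft_force: [0.8, -0.7, -3.3]
opening: 0.253
t: 10.65
eef_pos: [513.0, 164.0, 243.4]
tcp_rot: [-3.141, -0.0, 2.243]
ft_force: [0.5, -0.2, -4.1]
opening: 0.248
23.554596003030372 [ 0.5 -0.2 -4.1]
at [513.  164.  243.4] [-1.7999e+02 -1.0000e-02  1.2853e+02] j [ 0.19  0.34  1.73  0.    1.07 -0.49] t 10.65 -> shift [ 0.0265  0.0254 -0.0016] turn 0.0005
```

```bash
python3 -m pendant '[[[0,0.015,0.014,0,0],[0,0.0265,0.0254,0,0],[0,0.0265,0.0254,0.03,0],[0,0.0265,0.0254,0.06,0],[0,0.0265,0.0254,0.085,0],[0,0.0265,0.0254,0.1,0],[0,0.0265,0.0254,0.107,0],[0,0.0265,0.0254,0.107,0]]]'
python3 -m pendant '[[[0,0,0,0.005,0],[0,0,0,0.01,0],[0,0,0,0.015,0],[0,0,0,0.02,0],[0,0,0,0.025,0],[0,0,0,0.03,0],[0,0,0,0.03,0],[0,0,0,0.03,0]]]'
python3 - <<'E'
from h import *
s=env.state(); print(s['opening']*95,s['ft_force'].round(1),s['moment'].round(2)); delta(516.4,200.6,88.3,128.5)
E
```

```text
t: 11.45
eef_pos: [516.6, 198.8, 135.8]
tcp_rot: [-3.14, -0.001, 2.243]
ft_force: [0.7, -0.7, -3.1]
opening: 0.253
t: 12.25
eef_pos: [516.7, 199.0, 106.3]
tcp_rot: [-3.141, -0.0, 2.243]
ft_force: [0.2, -0.1, -4.1]
opening: 0.253
24.00788598987826 [ 0.2 -0.1 -4.1] [-0.07 -0.02  0.  ]
at [516.7 199.  106.3] [-1.7999e+02 -1.0000e-02  1.2850e+02] j [ 0.25  0.53  1.85  0.    0.77 -0.42] t 12.25 -> shift [0.0015 0.0008 0.018 ] turn 0.0001
```

Cleanly in the hole with no side force. On down to the floor.

```bash
python3 -m pendant '[[[0,0.0007,0.0004,0.005,0],[0,0.0007,0.0004,0.01,0],[0,0.0007,0.0004,0.014,0],[0,0.0007,0.0004,0.0165,0],[0,0.0007,0.0004,0.0175,0],[0,0.0007,0.0004,0.018,0],[0,0.0007,0.0004,0.018,0],[0,0.0007,0.0004,0.018,0]]]'
python3 - <<'E'
from h import *
s=env.state(); print(s['opening']*95,s['ft_force'].round(1),s['moment'].round(2)); delta(516.4,200.6,88.3,128.5)
E
```

```text
t: 13.05
eef_pos: [516.6, 199.8, 88.5]
tcp_rot: [3.141, 0.0, 2.243]
ft_force: [0.7, -0.1, -3.0]
opening: 0.253
24.044492528224563 [ 0.7 -0.1 -3. ] [-0.09  0.05  0.  ]
at [516.6 199.8  88.5] [179.98   0.   128.5 ] j [ 0.25  0.55  1.86  0.    0.73 -0.42] t 13.05 -> shift [0.0008 0.0003 0.0002] turn 0.0
```

```bash
python3 -m pendant '[[[0,0,0,0.0008,0],[0,0,0,0.0008,0],[0.6,0,0,0.0008,0],[0.6,0,0,0.0008,0],[0.6,0,0,0.0008,0],[0.6,0,0,0.0008,0],[0.6,0,0,0.0008,0],[0.6,0,0,0.0008,0]]]'
python3 -m pendant '[[[0.6,0,0,-0.005,0],[0.6,0,0,-0.03,0],[0.6,0,0,-0.06,0],[0.6,0,0,-0.09,0],[0.6,0,0,-0.12,0],[0.6,0,0,-0.15,0],[0.6,0,0,-0.16,0],[0.6,0,0,-0.16,0]]]'
python3 - <<'E'
from h import *
delta(522.5,116,250,118)
d=snap('wrist'); np.save('w3.npy',d,allow_pickle=True); im=d['image']
c=np.zeros((560,800,3),np.uint8); 
for n,(p,x0) in dict(S=((515.6,199.8),0),M=((522.5,116),400)).items():
    u,v=wproj(d,[[*p,95]])[0]; a,b=int(u)-40,int(v)-40; print(n,a,b, wproj(d,[[*p,123],[*p,133]]).round(1).tolist())
    c[:400,x0:x0+400]=cv2.resize(im[b:b+80,a:a+80],(400,400),interpolation=2)
c[400:,:256]=cv2.resize(im,(256,160)); cv2.imwrite('pics/w3.png',c)
E
```

```text
t: 13.85
eef_pos: [516.6, 199.7, 87.5]
tcp_rot: [3.142, -0.0, 2.243]
ft_force: [0.1, 0.3, 0.7]
opening: 0.597
t: 14.65
eef_pos: [516.8, 199.8, 248.6]
tcp_rot: [3.139, 0.001, 2.243]
ft_force: [-0.9, 0.3, -0.6]
opening: 0.6
at [516.8 199.8 248.6] [1.7987e+02 5.0000e-02 1.2850e+02] j [ 0.25  0.35  1.69  0.    1.09 -0.42] t 14.65 -> shift [-0.0691 -0.0477 -0.0014] turn 0.1833
S 276 141 [[316.5, 188.6], [316.5, 191.4]]
M 236 200 [[273.3, 251.0], [272.1, 255.3]]
```

View pics/w3.png

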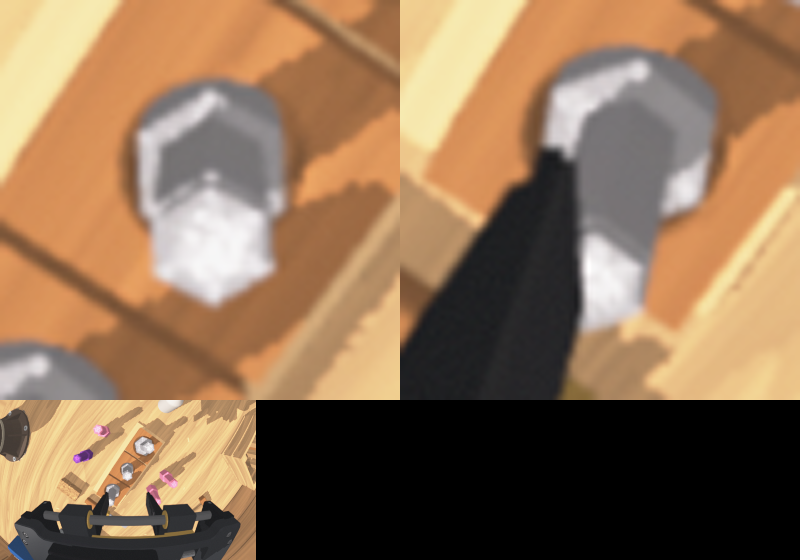

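The small spanner stands upright in its own hole (left crop), let go. Moving on to the medium.

```bash
python3 - <<'E'
from h import *
delta(522.7,116.2,88,116)
E
```

```text
at [516.4 199.7 247.2] [179.99   0.   128.5 ] j [ 0.25  0.36  1.69  0.    1.09 -0.42] t 14.7 -> shift [-0.0693 -0.047   0.1592] turn 0.2182
```

```bash
python3 -m pendant '[[[0.6,-0.02,-0.0136,0,0.1],[0.6,-0.05,-0.034,0,0.2182],[0.6,-0.0693,-0.047,0,0.2182],[0.6,-0.0693,-0.047,0.02,0.2182],[0.6,-0.0693,-0.047,0.05,0.2182],[0.6,-0.0693,-0.047,0.075,0.2182],[0.6,-0.0693,-0.047,0.09,0.2182],[0.6,-0.0693,-0.047,0.09,0.2182]]]'
python3 - <<'E'
from h import *
delta(522.7,116.2,88,116)
E
```

```text
t: 15.5
eef_pos: [521.3, 116.0, 154.2]
tcp_rot: [-3.136, -0.002, 2.024]
ft_force: [0.5, -0.4, 0.4]
opening: 0.603
at [521.3 116.  154.2] [-1.7967e+02 -1.3000e-01  1.1599e+02] j [ 0.1   0.44  1.85  0.    0.86 -0.36] t 15.5 -> shift [-0.0006  0.0018  0.0662] turn -0.0001
```

```bash
python3 -m pendant '[[[0.6,0,0.001,0.02,0],[0.6,0,0.001,0.04,0],[0.6,0,0.001,0.06,0],[0.6,0,0.001,0.0665,0],[0.6,0,0.001,0.0665,0],[0,0,0.001,0.0665,0],[0,0,0.001,0.0665,0],[0,0,0.001,0.0665,0]]]'
python3 -m pendant '[[[0,0,0,0,0],[0,0,0,0,0],[0,0,0,0,0],[0,0,0,0,0],[0,0,0,0,0],[0,0,0,0,0],[0,0,0,0,0],[0,0,0,0,0]]]'
python3 - <<'E'
from h import *
s=env.state(); print(s['opening']*95,s['ft_force'].round(1),s['moment'].round(2)); delta(522.7,116.2,88,116)
E
```

```text
t: 16.3
eef_pos: [524.1, 116.7, 91.8]
tcp_rot: [3.14, 0.0, 2.025]
ft_force: [0.1, -0.8, -0.9]
opening: 0.402
t: 17.1
eef_pos: [523.9, 116.7, 91.3]
tcp_rot: [3.141, 0.0, 2.025]
ft_force: [-1.4, -0.1, 5.5]
opening: 0.249
23.6940486742076 [-1.4 -0.1  5.5] [-0.04  0.21 -0.05]
at [523.9 116.7  91.3] [179.98   0.   116.  ] j [ 0.1   0.53  1.9   0.    0.71 -0.36] t 17.1 -> shift [ 0.0001 -0.0013  0.0033] turn -0.0
```

```bash
python3 -m pendant '[[[0,0,0,-0.01,0],[0,0,0,-0.03,0],[0,0,0,-0.06,0],[0,0,0,-0.09,0],[0,0,0,-0.12,-0.1],[0,0,0,-0.145,-0.22],[0,0,0,-0.155,-0.33],[0,0,0,-0.155,-0.4276]]]'
python3 - <<'E'
from h import *
s=env.state(); print(s['opening']*95,s['ft_force'].round(1)); delta(531,-266,246,140.5)
E
```

```text
t: 17.9
eef_pos: [524.0, 116.7, 248.0]
tcp_rot: [3.14, 0.002, 2.457]
ft_force: [-0.3, -1.0, -4.0]
opening: 0.253
23.992779280365685 [-0.3 -1.  -4. ]
at [524.  116.7 248. ] [1.7989e+02 1.0000e-01 1.4076e+02] j [ 0.1   0.33  1.73  0.    1.08 -0.79] t 17.9 -> shift [-0.2475 -0.292   0.0019] turn 0.0045
```

```bash
python3 -m pendant '[[[0,-0.006,-0.007,0,0],[0,-0.02,-0.024,0,0],[0,-0.04,-0.047,0,0],[0,-0.062,-0.073,0,0],[0,-0.084,-0.099,0,0],[0,-0.106,-0.125,0,0],[0,-0.128,-0.151,0,0],[0,-0.15,-0.177,0,0]]]'
python3 -m pendant '[[[0,-0.022,-0.026,0,0],[0,-0.044,-0.052,0,0],[0,-0.064,-0.076,0,0],[0,-0.082,-0.097,0,0],[0,-0.094,-0.111,0,0],[0,-0.0975,-0.115,0,0],[0,-0.0975,-0.115,0,0],[0,-0.0975,-0.115,0,0]]]'
python3 - <<'E'
from h import *
s=env.state(); print(s['opening']*95,s['ft_force'].round(1)); delta(531,-266,246,140.5)
d=snap('wrist'); np.save('w4.npy',d,allow_pickle=True); im=d['image']
u,v=wproj(d,[[481.2,-224.3,68]])[0]; a,b=int(u)-33,int(v)-30; print('nut',u,v,a,b)
c=np.zeros((480,800,3),np.uint8); c[:480,:396]=cv2.resize(im[b:b+80,a:a+66],(396,480),interpolation=2)
m=wproj(d,[s['eef_pos']+[0,0,-73]])[0]; a,b=int(m[0])-33,int(m[1])-40; print('mouth',m,a,b)
c[:480,404:]=cv2.resize(im[b:b+80,a:a+66],(396,480),interpolation=2); cv2.imwrite('pics/w4.png',c)
E
```

```text
t: 18.7
eef_pos: [526.2, -117.2, 245.7]
tcp_rot: [-3.141, -0.001, 2.449]
ft_force: [1.0, 0.2, -4.0]
opening: 0.251
t: 19.5
eef_pos: [528.9, -265.2, 245.9]
tcp_rot: [3.141, -0.001, 2.452]
ft_force: [-0.2, 0.4, -4.0]
opening: 0.25
23.76218774094661 [-0.2  0.4 -4. ]
at [ 528.9 -265.2  245.9] [ 1.7999e+02 -4.0000e-02  1.4049e+02] j [-0.58  0.41  1.6   0.    1.13 -1.46] t 19.5 -> shift [-0.0021  0.0007 -0.0001] turn -0.0001
nut 318.9199539722096 122.83414814233802 285 92
mouth [317.76406223 206.63357941] 284 166
```

View pics/w4.png

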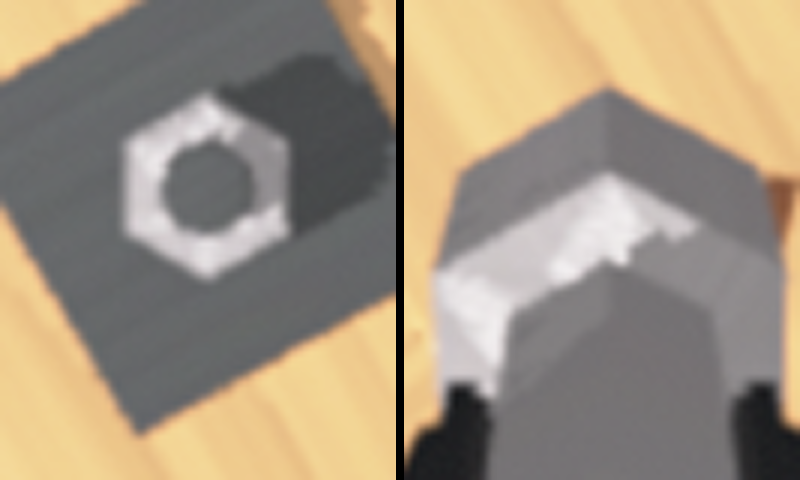

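The nut and the held spanner's hexagons are aligned, with corners vertical in both. The nut centre is at crop (208,187), and the spanner's mouth corner is at (608,88), with side corners at (460,172) and (758,166). Now I'll work out the relative offset.

```bash
python3 - <<'E'
from h import *
d=np.load('w4.npy',allow_pickle=True).item(); s=d['state'];R=Ro.from_euler('xyz',s['tcp_rot']).as_matrix();p=s['eef_pos']
T=lambda w:R.T@(w-p)
Q=np.array([T(wworld(d,285+x/6-.42,92+y/6-.42,65)) for x,y in [(207,93),(288,140),(288,232),(210,278),(127,235),(127,142)]])
q=Q-Q.mean(0); a=np.degrees(np.arctan2(q[:,1],q[:,0])); n=Q.mean(0)
print('nut tool',n.round(1),np.hypot(q[:,0],q[:,1]).round(1),((a+30)%60-30).round(1),'bolt',T(wworld(d,285+208/6-.42,92+187/6-.42,74)).round(1))
h=p[2]-73.3
C=[T(wworld(d,284+(x-404)/6-.42,166+y/6-.42,h)) for x,y in [(608,88),(460,172),(758,166)]]; C=np.array(C); print(C.round(1))
r=48/2; exp=np.array([[r,0],[r/2,-r*.866],[r/2,r*.866]]); o=(C[:,:2]-exp); print('offsets',o.round(1)); o=o.mean(0)
H=T(wworld(d,284+(608-404)/6-.42,166+172/6-.42,p[2]-31.3)); print('cuptop corner',H.round(1))
print('shift',(n[:2]-o).round(1)); print('nut world',(R@n+p).round(1))
E
```

```text
nut tool [ 62.7   1.5 181. ] [17.8 17.5 17.4 17.5 17.8 17.4] [-0.6 -0.7 -0.5 -1.4 -1.1 -0.7] bolt [ 63.2   1.5 172. ]
[[ 22.6  -0.2  73.3]
 [ 10.6 -20.6  73.3]
 [ 11.5  20.5  73.3]]
offsets [[-1.4 -0.2]
 [-1.4  0.2]
 [-0.5 -0.3]]
cuptop corner [23.3 -0.1 31.3]
shift [63.8  1.6]
nut world [ 481.4 -224.    65. ]
```

```bash
python3 -m pendant '[[[0,0.02,0.0005,0,-0.014],[0,0.044,0.001,0,-0.014],[0,0.0635,0.0016,0,-0.014],[0,0.0635,0.0016,0.03,-0.014],[0,0.0635,0.0016,0.06,-0.014],[0,0.0635,0.0016,0.08,-0.014],[0,0.0635,0.0016,0.09,-0.014],[0,0.0635,0.0016,0.09,-0.014]]]'
python3 -m pendant '[[[0,0,0,0,0],[0,0,0,0,0],[0,0,0,0.003,0],[0,0,0,0.006,0],[0,0,0,0.009,0],[0,0,0,0.012,0],[0,0,0,0.015,0],[0,0,0,0.015,0]]]'
python3 - <<'E'
from h import *
s=env.state(); print(s['opening']*95,s['ft_force'].round(1),s['moment'].round(2)); delta(481.4,-224,123,140.5)
E
```

```text
t: 20.35
eef_pos: [480.9, -223.7, 155.3]
tcp_rot: [-3.142, -0.002, 2.467]
ft_force: [0.5, -0.7, -2.5]
opening: 0.253
t: 21.15
eef_pos: [480.9, -224.3, 140.5]
tcp_rot: [-3.142, -0.001, 2.466]
ft_force: [0.4, -0.0, -3.2]
opening: 0.25
23.749346447501523 [ 0.4 -0.  -3.2] [-0.09 -0.    0.01]
at [ 480.9 -224.3  140.5] [-1.800e+02 -5.000e-02  1.413e+02] j [-0.56  0.45  1.87  0.    0.82 -1.46] t 21.15 -> shift [-0.0002  0.0006  0.0175] turn 0.014
```

```bash
python3 -m pendant '[[[0,0,0,0.001,0],[0,0,0,0.002,0],[0,0,0,0.003,0],[0,0,0,0.004,0],[0,0,0,0.005,0],[0,0,0,0.006,0],[0,0,0,0.006,0],[0,0,0,0.006,0]]]'
python3 - <<'E'
from h import *
s=env.state(); print(s['opening']*95,s['ft_force'].round(1),s['moment'].round(2)); delta(481.4,-224,123,140.5)
E
```

```text
t: 21.95
eef_pos: [481.0, -224.4, 135.0]
tcp_rot: [3.142, -0.0, 2.466]
ft_force: [-0.1, 0.3, -3.5]
opening: 0.249
23.609760666945476 [-0.1  0.3 -3.5] [-0.03 -0.01 -0.05]
at [ 481.  -224.4  135. ] [180.   -0.  141.3] j [-0.56  0.46  1.88  0.    0.81 -1.46] t 21.95 -> shift [-0.      0.0006  0.012 ] turn 0.014
```

It's on the nut with no side force. Continuing down to the plate.

```bash
python3 -m pendant '[[[0,0,0,0.002,0],[0,0,0,0.004,0],[0,0,0,0.006,0],[0,0,0,0.008,0],[0,0,0,0.0095,0],[0,0,0,0.011,0],[0,0,0,0.011,0],[0,0,0,0.011,0]]]'
python3 -m pendant '[[[0,0,0,0.0005,0],[0,0,0,0.001,0],[0,0,0,0.0015,0],[0,0,0,0.0015,0],[0,0,0,0.0015,0],[0,0,0,0.0015,0],[0,0,0,0.0015,0],[0,0,0,0.0015,0]]]'
python3 - <<'E'
from h import *
s=env.state(); print(s['opening']*95,s['ft_force'].round(1),s['moment'].round(2)); delta(481.4,-224,123,140.5)
E
```

```text
t: 22.75
eef_pos: [481.1, -224.5, 124.0]
tcp_rot: [3.142, -0.0, 2.466]
ft_force: [0.4, 0.2, -3.2]
opening: 0.252
t: 23.55
eef_pos: [481.2, -224.5, 123.3]
tcp_rot: [3.141, 0.001, 2.466]
ft_force: [-1.8, 1.5, 5.9]
opening: 0.25
23.724255725832364 [-1.8  1.5  5.9] [ 0.28  0.41 -0.  ]
at [ 481.2 -224.5  123.3] [1.7999e+02 5.0000e-02 1.4130e+02] j [-0.56  0.48  1.89  0.    0.78 -1.46] t 23.55 -> shift [0.0002 0.0006 0.0003] turn 0.014
```

It touches the plate at the predicted height (TCP 123.3, about 9 N). One last look before handing in.

```bash
python3 - <<'E'
from h import *
im=snap('wrist')['image']; sc=snap('scene')['image']
c=np.zeros((600,800,3),np.uint8); c[:300,:480]=cv2.resize(im,(480,300)); c[:300,480:]=cv2.resize(im[130:230,265:371],(320,300),interpolation=2)
c[300:,:480]=cv2.resize(sc[110:335,190:550],(480,300)); c[300:,480:]=cv2.resize(sc[220:320,320:427],(320,300),interpolation=2)
cv2.imwrite('pics/end.png',c)
E
```

```text
(no output)
```

View pics/end.png

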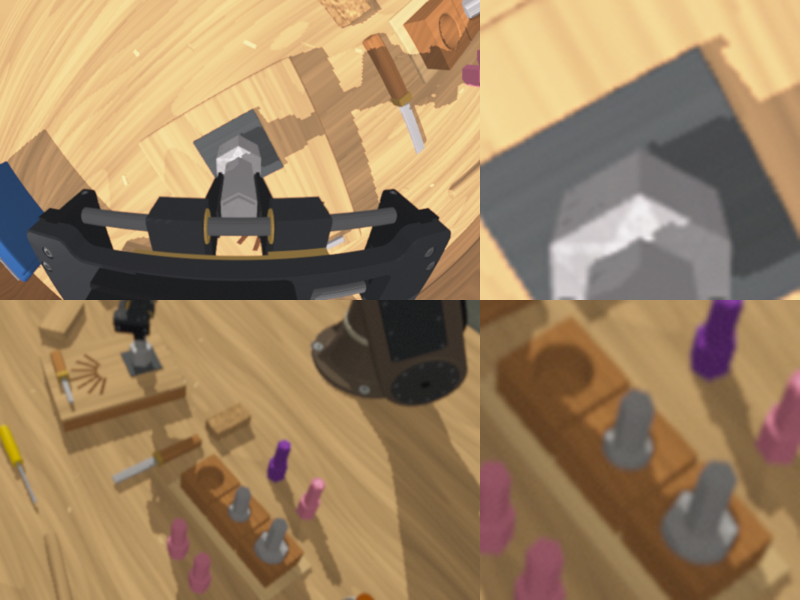

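The medium spanner sits on the washer plate (crop about (640,200)). The small (628,430) and large (700,510) stand upright in their holes, the medium hole is empty, and the bystanders are where they were.

```bash
python3 - <<'E'
from h import *
s=env.state(); print(s['t'],s['opening']*95,s['ft_force'].round(1),s['eef_pos'].round(1)); print(env.job_done())
E
```

```text
23.65 23.826473395018283 [-3.   0.2  6.9] [ 481.2 -224.6  123.3]
the job is handed in; nothing more can be done
None
```

I handed the job in at 23.65 s, still holding the medium spanner down over the nut on the washer plate. No verdict was reported.

- **Small spanner:** I set it mouth down on the nut and pressed with about 20 N. It stopped at nut-top height, so it was too small. I stood it back in its own hole and let go.
- **Medium spanner:** I turned it to match the nut's flats and pushed it down, with no notable side force on the way. It met the plate at the predicted height (TCP z 123.3 mm).

The last checks showed:
- **Grip and push:** the gripper was closed on the shank's 24 mm flats, with about 10 N of push and 3 N of side force. The tool was upright to within 0.1°.
- **Position:** the TCP was within about 1 mm of the measured nut centre.
- **Other things:** the last picture showed the small and large spanners upright in their holes. The chisel, gouge and sanding block looked unmoved by eye. The glue bottle and offcut were only partly in view, and nothing was measured.

No check failed or disagreed.

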